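# Refit the kiln control handle and turn the heat up

## Task

The red-and-black handle of the test kiln's heat control has come off and lies on the bench. Push it square and fully home onto the brass square shaft of the sloping control box, then use it to turn the shaft clockwise as far as it goes, and let go with the handle left on the shaft. Leave the glaze jar, the test tile and the brush pot where they stand.

Things in the scene. Friction and masses are not known exactly. Their poses are not given: they have to be found in the camera images.
- handle: loose handle, 48 mm tall, lying bore-down. Black round hub 48 mm across, 22 mm tall; on it a red grip bar 46 mm long (own x), 14 mm wide (y), from 22 to 48 mm above the underside, white line on top. Underside: square blind bore 15.5 mm wide, 18 mm deep, sides parallel to x and y; fits in any quarter turn. Origin: centre of the underside (bore mouth); z from bore to bar.
- control_box: fixed grey wedge-shaped control box, 130 mm deep (x), 206 mm wide (y). Its bare metal panel slopes up from 48 mm high at the front (own -x, towards the robot) to 111 mm at the back: it is tilted 26 degrees (0.45 rad) from level. Origin: centre of its underside, on the bench.
- shaft_seat (a point): where the handle's underside rests when home: centre of the top of the dark collar (36 mm across, 6 mm above the panel's middle, 85 mm above the bench). z: shaft axis, out of the panel, up and to the robot, 0.45 rad from vertical; x, y parallel to the flats, turning with the shaft. Brass shaft: 14 mm square for 14 mm beyond the collar, then a tip 11 mm square, 3 mm long.
- shaft_tip (a point): centre of the tip of the brass shaft, 17 mm beyond shaft_seat along the shaft's axis; same axes.
- heat_shaft (a joint): turn of the shaft in rad, growing clockwise as seen looking at the panel; stops at 0 (low) and 1.5 (full heat); it starts between 0 and 0.6 and stays where it is left (stiff, about 0.1 N m).
- glaze_jar: bystander: lidded jar 70 mm across and 75 mm tall, standing loose. Origin: centre of its underside.
- test_tile: bystander: L-shaped glazed test tile, foot 45 x 50 mm, blue upright 67 mm tall, standing loose. Origin: centre of its underside.
- brush_pot: bystander: blue ceramic pot 72 mm across, 85 mm tall, with brushes sticking up to 155 mm, standing loose. Origin: centre of its underside.

How it is judged:
On the way, in this order (a step that is already met when the one before it is completed fails the run):
1. the handle is fully home on the shaft (z of handle in the frame of shaft_seat between -0.003 and 0.003 m and distance between handle and shaft_seat below 0.005 m and angle between the z axis of handle and the z axis of shaft_seat, either way round below 0.12 rad), for 0.2 s.
2. the shaft is turned clockwise to its stop with the handle on it (all of step 1 and value of joint heat_shaft above 1.35 rad), for 0.1 s.
At the end, for the whole second after the job is handed in: The handle sits released and at rest on the shaft: its underside within 3 mm of the collar along the shaft, its origin within 5 mm of shaft_seat, its axis within 0.12 rad of the shaft's; the shaft stands above 1.35 rad (stop at 1.5) (all of step 2 and linear speed of handle below 0.02 m/s); the robot touches nothing.
It fails at once if the glaze jar is shifted by more than 30 mm or tipped over (distance of glaze_jar from where it was at the start of the episode above 0.03 m or angle between glaze_jar's own z axis and vertical above 0.5 rad).
It fails at once if the test tile is shifted by more than 30 mm or tipped over (distance of test_tile from where it was at the start of the episode above 0.03 m or angle between test_tile's own z axis and vertical above 0.5 rad).
It fails at once if the brush pot is shifted by more than 30 mm or tipped over (distance of brush_pot from where it was at the start of the episode above 0.03 m or angle between brush_pot's own z axis and vertical above 0.5 rad).
It also fails if it takes over 48 s, if anything falls off the work surface, if the arm or the gripper's body presses on something with over 40 N, if the wrist force passes 120 N, or if a joint passes its speed limit or range.

## Robot

A 7-joint arm with a two-finger parallel gripper is mounted at the origin on the work surface. World frame = base frame: x ahead of the robot, y to its left, z up, the work surface at z = 0. Lengths are in m, angles in rad, forces in N, time in s.
With the tool pointing down it reaches from about 0.425 to 0.875 m from the base axis. Payload 4.7 kg.
Tool frame: the origin (TCP) lies at the centre of the arm's flange, where the gripper is bolted on; the fingertips stand 173 mm ahead of it and the grasp point (between the pads) lies 155 mm ahead of it; z points along the fingers, y is the line along which they close (so a half turn about z gives the same grasp; the last joint's range is limited). The gripper opens to 85 mm and grips with 20 to 120 N. Pads are 22 mm wide; open, the fingers measure 114 mm over their backs; the gripper's body (76 mm by 85 mm) begins 54 mm behind the grasp point. The pads swing forward as they close: fully open they stand 13 mm farther back than shut.
Start: joints at [1.214, 0.321, -0.07, 1.45, 0.023, 1.371, -0.057], TCP at [0.236, -0.606, 0.405] pointing down, gripper open.
Joint ranges: [-2.86, 2.86], [-0.3, 2.09], [-1.38, 1.24], [0.06, 2.45], [-1.56, 4.7], [0.09, 2.05], [-2.69, 2.69]. Speed limits (rad/s): [2.57, 2.57, 3.14, 3.14, 3.14, 3.14, 3.14].

## Interface

Orientations are given as a unit quaternion [x, y, z, w].
In Python, from bench import manip gives the robot as it stands.
- The arm moves only by the shell command python3 -m crank 'ROWS' [FORCE]. ROWS is JSON, a list that holds one entry, the list of rows, each a list of 7 numbers: the turn, a rotation vector about the tool's x, y, z in rad, then the shift along the tool's x, y, z in cm, then the opening, from 0 (shut) to 1 (fully open). In form: [[[ax, ay, az, x, y, z, jaw], ...]]. A call has 1 to 12 rows; each row is the pose to reach, as a shift and turn from the pose commanded when the call began, along the tool's axes at that moment; what a row does not reach only later rows make up. A row lasts 1/12 s, in which the tool goes at most 41.7 mm and 7.16 degrees, less where a joint would pass 70% of its speed; a pose out of reach is approached as far as the arm can. A call with a gripper value outside its range is refused whole. The fingers move at their own pace and stop on an object; FORCE is the grip in N (left out, the last holds). Time passes only in rows, so rows that repeat a pose let the fingers close. It gives the time, the measured TCP pose, the force, the opening and the grip force at its end, in the units of the state.
- manip.observe(): the state, without advancing time (a new reading comes with each control period).
- manip.camera(name): name is "scene" or "top" or "wrist"; returns (picture, depth): 384x512x3 uint8, red, green, blue; 384x512 float32, m along the optical axis (not along the pixel's ray), 0 where there is no reading.
- manip.get_calibration(name): a dict with "fovy" (degrees; the focal length in pixels is half the picture's height over the tangent of half this angle, whatever the lens; pixels are square), "cx", "cy" (the principal point, pixels), "pose" (4x4, takes a point from camera to world coordinates). Camera axes: x right, y down, z forward; pixel columns grow to the right and rows downward; lengths in m; the calibration is good to about 2 mm. The wrist camera is an equidistant fisheye: a pixel r from the principal point sees the ray r / f radians off the axis. A picture is of the moment at which its call begins: read the wrist's pose just before it. get_calibration takes no time and is no camera call; for the wrist camera it gives the pose at the moment of the call.
- manip.close_job(): hands the job in; it is judged then, once.
The state is a dict: "time_s": time; "q": joint angles; "qd": joint speeds; "effort": joint torques, N m; "tcp_pos": TCP position; "tcp_rot": TCP orientation; "force": force on the tool from outside, world axes, zero at the start; "torque": the same for the moment, N m; "gripper_width": finger opening in m; "gripper_force": force on a finger pad.
Only numpy, scipy, OpenCV 4.12 (cv2) and the standard library are available. Lean on these libraries where they do the work, as an engineer would, in place of code of your own. Each camera call takes 0.05 s, during which the arm holds its last target. There are 200 camera calls.

## Working session

There is one attempt and no reset: what is moved stays moved. The work goes in short steps, Python scripts to look and compute and a shell command to move; the robot and the scene stay as the last step left them, time stands still between calls to the robot, and variables do not carry over. Pictures are saved under pics/ and viewed, at most 10 in all, crops included, and the job is handed in when it is done.

```bash
mkdir -p pics; ls; cat > h.py <<'E'
import numpy as np, cv2
from bench import manip
from scipy.spatial.transform import Rotation as R
def cam(n,save=None):
    c=manip.get_calibration(n); p,d=manip.camera(n)
    np.savez(f'{n}.npz',p=p,d=d,pose=c['pose'],k=[c['fovy'],c['cx'],c['cy']])
    if save: cv2.imwrite(save,p[...,::-1])
    return p,d,c
def cloud(n):
    z=np.load(n+'.npz'); d=z['d']; f=d.shape[0]/2/np.tan(np.radians(z['k'][0]/2)); h,w=d.shape
    u,v=np.meshgrid(np.arange(w),np.arange(h)); x=(u-z['k'][1])/f; y=(v-z['k'][2])/f
    if n=='wrist':
        r=np.hypot(x,y)+1e-9; s=np.tan(np.minimum(r,1.4))/r; x,y=x*s,y*s
    P=np.stack([x*d,y*d,d],-1)
    T=np.array(z['pose']); return P@T[:3,:3].T+T[:3,3], z['p'], d
E
python3 - <<'E'
from h import *
s=manip.observe(); print({k:np.round(v,3) for k,v in s.items()})
ps=[]
for n in('scene','top','wrist'):
    p,d,c=cam(n,f'pics/{n}0.png'); print(n,c['fovy'],c['cx'],c['cy'],np.round(c['pose'],3).tolist())
    ps.append(p)
a=np.vstack([ps[0],ps[1]])
E
```

```text
pics
{'time_s': np.float64(0.0), 'q': array([ 1.214,  0.322, -0.07 ,  1.452,  0.023,  1.371, -0.057]), 'qd': array([ 0.   ,  0.001,  0.001, -0.002,  0.001, -0.002,  0.001]), 'effort': array([ 1.0000e-03, -4.9359e+01, -3.8200e-01, -3.1433e+01,  1.3000e-02,
        1.1000e-02, -0.0000e+00]), 'tcp_pos': array([ 0.235, -0.606,  0.404]), 'tcp_rot': array([ 0.983,  0.184, -0.   , -0.001]), 'force': array([-0.107, -0.411, -0.35 ]), 'torque': array([ 0.071,  0.026, -0.041]), 'gripper_force': np.float64(0.0), 'gripper_width': np.float64(0.085)}
scene 52.93346423598449 259.89794848735653 187.9791769156132 [[0.743, 0.579, -0.337, 0.904], [0.67, -0.648, 0.362, -0.406], [-0.009, -0.495, -0.869, 1.073], [0.0, 0.0, 0.0, 1.0]]
top 48.61934931425124 255.4775968542921 196.13714157642664 [[0.004, -0.993, 0.117, 0.434], [-1.0, -0.005, -0.002, 0.005], [0.003, -0.117, -0.993, 1.067], [0.0, 0.0, 0.0, 1.0]]
wrist 65.70646984690485 253.15307373715993 193.47966015265456 [[0.362, -0.901, -0.241, 0.296], [-0.932, -0.35, -0.091, -0.583], [-0.002, 0.258, -0.966, 0.373], [0.0, 0.0, 0.0, 1.0]]
```

View pics/top0.png

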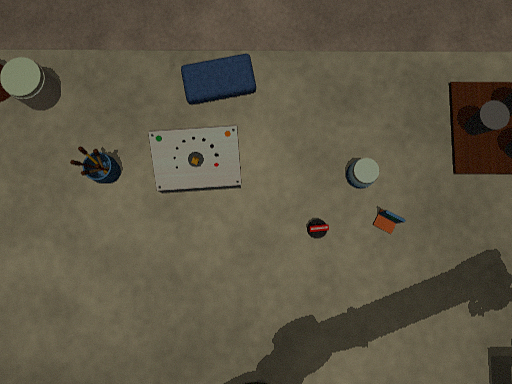

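View pics/scene0.png

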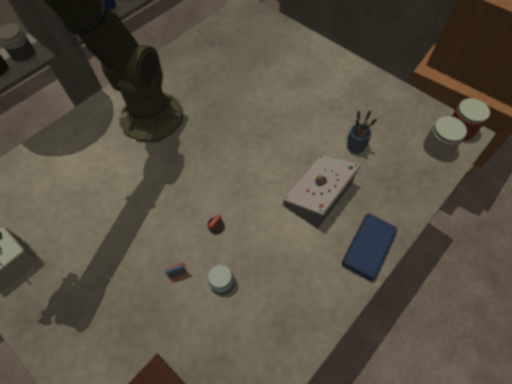

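The top view shows the handle at (318,228), the shaft at (196,160), the jar at (363,172), the tile at (388,220) and the brush pot at (102,166). Next I'll turn these into positions.

```bash
python3 - <<'E'
from h import *
P,p,d=cloud('top')
hsv=cv2.cvtColor(p,cv2.COLOR_RGB2HSV).astype(int)
v,u=np.mgrid[:384,:512]
# handle
m=(abs(u-318)<14)&(abs(v-228)<14)&(hsv[...,1]>150)&((hsv[...,0]<10)|(hsv[...,0]>170))&(hsv[...,2]>80)
Q=P[m]; print('bar',m.sum(),Q.mean(0).round(4),Q.min(0).round(3),Q.max(0).round(3))
print('minrect px',cv2.minAreaRect(np.argwhere(m)[:,::-1].astype(np.float32)))
r=cv2.minAreaRect((Q[:,:2]*1000).astype(np.float32)); print('rect mm',r)
m=(abs(u-318)<16)&(abs(v-228)<16)&(P[...,2]>.012); Q=P[m]; print('handle all',(Q.min(0)+Q.max(0))/2,np.ptp(Q,axis=0))
# box panel plane
m=(abs(u-196)<36)&(abs(v-158)<25)&(np.hypot(u-196,v-160)>14); Q=P[m]
c=Q.mean(0); _,_,V=np.linalg.svd(Q-c); n=V[2]*np.sign(V[2,2]); print('panel c',c.round(4),'n',n.round(4),'tilt',np.arccos(n[2]),'yaw',np.arctan2(-n[1],-n[0]))
h=(P-c)@n
m=(abs(u-196)<50)&(abs(v-160)<40)&(abs(h)<.004); Q=P[m]
box=cv2.boxPoints(cv2.minAreaRect((Q[:,:2]*1000).astype(np.float32))); print('panel corners',box.round(0).tolist(),box.mean(0))
m=(abs(u-196)<14)&(abs(v-160)<14)
for a,b in((.004,.010),(.016,.03)):
    Q=P[m&(h>a)&(h<b)]; print(a,len(Q),Q.mean(0).round(4),((Q-c)@n).mean(),(Q.min(0)+Q.max(0))/2)
for nm,(a,b) in dict(jar=(363,172),tile=(388,220),pot=(102,166)).items():
    m=(abs(u-a)<24)&(abs(v-b)<24)&(P[...,2]>.02); Q=P[m]; print(nm,Q.min(0).round(3),Q.max(0).round(3))
# detail picture
crop=lambda x0,y0,x1,y1:cv2.resize(p[y0:y1,x0:x1,::-1],(400,400),interpolation=cv2.INTER_CUBIC)
cv2.imwrite('pics/crop1.png',np.hstack([crop(171,135,221,185),crop(293,203,343,253)]))
E
```

```text
bar 78 [ 0.4791 -0.15    0.0432] [ 0.471 -0.18  -0.004] [ 0.491 -0.128  0.051]
minrect px ((318.9754333496094, 227.7295379638672), (6.156430721282959, 18.46929168701172), 84.80557250976562)
rect mm ((480.02740478515625, -153.9053955078125), (15.892354011535645, 53.07270812988281), 7.103778839111328)
handle all [ 0.46772609 -0.0836586   0.54044032] [0.06766435 0.17710392 1.05351974]
panel c [0.6403 0.1429 0.0842] n [0.9943 0.0104 0.1061] tilt 1.464486842010051 yaw -3.131134631888478
panel corners [[636.0, 280.0], [637.0, 30.0], [653.0, 30.0], [652.0, 280.0]] [644.5663  155.00212]
0.004 72 [0.6471 0.1428 0.0852] 0.0067867343388419805 [0.64723806 0.14350186 0.08576665]
0.016 113 [0.661  0.1431 0.0894] 0.021125114963981582 [0.66100846 0.14304365 0.09055382]
jar [ 0.434 -0.289  0.02 ] [0.648 0.005 1.067]
tile [ 0.434 -0.35   0.021] [0.521 0.005 1.067]
pot [0.434 0.005 0.021] [0.653 0.409 1.067]
```

View pics/crop1.png

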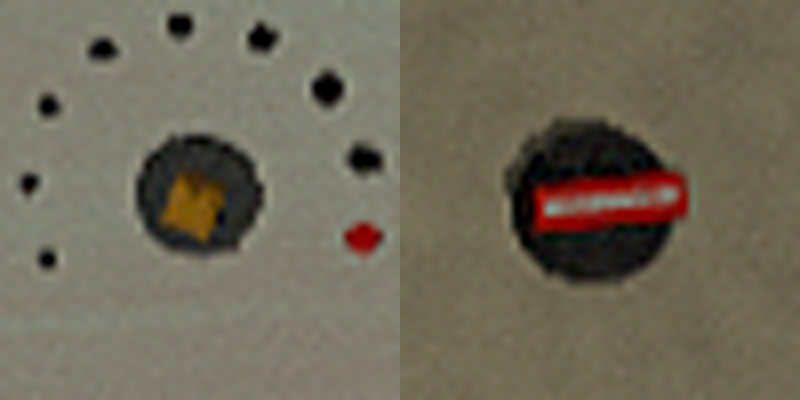

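The crop shows the brass square at about (194,160), turned roughly 20°, and the handle bar nearly level in the picture at (319,228). I'll redo the measurement on valid depth only.

```bash
cat > m.py <<'E'
from h import *
def plane(Q):
    for _ in range(6):
        c=Q.mean(0); n=np.linalg.svd(Q-c)[2][2]; n*=np.sign(n[2]); e=abs((Q-c)@n); Q=Q[e<max(.002,2*np.median(e))]
    return c,n
E
python3 - <<'E'
from m import *
P,p,d=cloud('top'); ok=d>.3
hsv=cv2.cvtColor(p,cv2.COLOR_RGB2HSV).astype(int)
v,u=np.mgrid[:384,:512]
med=lambda Q:(np.median(Q,0).round(4),np.percentile(Q,3,axis=0).round(3),np.percentile(Q,97,axis=0).round(3))
Q=P[ok&(abs(u-250)<20)&(abs(v-260)<20)]; print('bench z',np.median(Q[:,2]))
red=(hsv[...,1]>150)&((hsv[...,0]<10)|(hsv[...,0]>170))&(hsv[...,2]>80)
Q=P[ok&red&(abs(u-318)<14)&(abs(v-228)<14)&(P[...,2]>.04)]; print('bar',len(Q),*med(Q),cv2.minAreaRect((Q[:,:2]*1000).astype(np.float32)))
m=ok&(abs(u-318)<16)&(abs(v-228)<16)&(P[...,2]>.014)&(P[...,2]<.035);print('hub',*med(P[m]))
c,n=plane(P[ok&(abs(u-196)<34)&(abs(v-158)<24)&(np.hypot(u-196,v-160)>12)])
print('panel',c.round(4),n.round(4),'tilt',np.arccos(n[2]),'yaw',np.arctan2(-n[1],-n[0]))
h=(P-c)@n
m=ok&(abs(u-196)<50)&(abs(v-160)<40)&(abs(h)<.005)
r=cv2.minAreaRect((P[m][:,:2]*1000).astype(np.float32)); print('panel rect',r)
near=ok&(abs(u-196)<10)&(abs(v-160)<10)
for a,b in((.004,.010),(.014,.035)):
    Q=P[near&(h>a)&(h<b)]; print(a,len(Q),*med(Q),np.median((Q-c)@n))
brass=(hsv[...,0]>10)&(hsv[...,0]<30)&(hsv[...,1]>130)&(abs(u-196)<10)&(abs(v-160)<10)
print('brass px',np.argwhere(brass).mean(0),cv2.minAreaRect(np.argwhere(brass)[:,::-1].astype(np.float32)),med(P[brass&ok]))
for nm,(a,b) in dict(jar=(363,172),tile=(388,220),pot=(102,166)).items():
    Q=P[ok&(abs(u-a)<28)&(abs(v-b)<24)&(P[...,2]>.02)&(P[...,2]<.2)]; print(nm,Q.min(0).round(3),Q.max(0).round(3))
s=manip.observe(); M=R.from_quat(s['tcp_rot']).as_matrix(); print('tool axes',M.round(3).tolist())
E
```

```text
bench z -0.0007803062284426066
bar 69 [ 0.476  -0.15    0.0471] [ 0.471 -0.172  0.044] [ 0.486 -0.128  0.05 ] ((478.53826904296875, -150.0985870361328), (13.524396896362305, 45.03887939453125), 6.449629306793213)
hub [ 0.4721 -0.1486  0.0213] [ 0.457 -0.169  0.017] [ 0.499 -0.127  0.025]
panel [0.6408 0.1439 0.0799] [-0.436  -0.0318  0.8994] tilt 0.452472203528085 yaw 0.0727190517712668
panel rect ((639.426513671875, 145.40911865234375), (132.3105926513672, 206.1765899658203), 4.206061840057373)
0.004 104 [0.6395 0.144  0.0861] [0.622 0.129 0.077] [0.652 0.161 0.093] 0.005957771310944913
0.014 40 [0.6299 0.1435 0.0992] [0.624 0.137 0.093] [0.637 0.151 0.104] 0.02195955692236199
brass px [160.06 194.64] ((194.70001220703125, 159.90000915527344), (6.324554920196533, 7.589465618133545), 18.434947967529297) (array([0.6318, 0.1441, 0.0985]), array([0.624, 0.137, 0.086]), array([0.643, 0.153, 0.104]))
jar [ 0.579 -0.289  0.02 ] [ 0.648 -0.224  0.079]
tile [ 0.492 -0.35   0.021] [ 0.521 -0.304  0.07 ]
pot [0.584 0.34  0.021] [0.653 0.409 0.157]
tool axes [[0.932, 0.362, -0.001], [0.362, -0.932, 0.001], [-0.0, -0.001, -1.0]]
```

```bash
python3 -m crank '[[[0,0,-1.31,39.2,-33.7,8.4,1],[0,0,-1.31,39.2,-33.7,8.4,1],[0,0,-1.31,39.2,-33.7,8.4,1],[0,0,-1.31,39.2,-33.7,8.4,1],[0,0,-1.31,39.2,-33.7,8.4,1],[0,0,-1.31,39.2,-33.7,8.4,1],[0,0,-1.31,39.2,-33.7,8.4,1],[0,0,-1.31,39.2,-33.7,8.4,1],[0,0,-1.31,39.2,-33.7,8.4,1],[0,0,-1.31,39.2,-33.7,8.4,1],[0,0,-1.31,39.2,-33.7,8.4,1],[0,0,-1.31,39.2,-33.7,8.4,1]]]'
python3 - <<'E'
from h import *
s=manip.observe(); M=R.from_quat(s['tcp_rot']).as_matrix(); print(s['tcp_pos'],M.round(4).tolist(),s['q'].round(3))
print('to go, tool cm',(M.T@(np.array([.4785,-.150,.32])-s['tcp_pos'])*100).round(2),'tool y yaw',np.degrees(np.arctan2(M[1,1],M[0,1])))
E
```

```text
time_s: 1.15
tcp_pos: [0.468, -0.1685, 0.3243]
tcp_rot: [0.666, 0.746, -0.0, 0.0]
force: [1.4, -0.3, 0.3]
gripper_width: 0.0854
gripper_force: 0.0
[ 0.46804703 -0.16846163  0.32428205] [[-0.1122, 0.9937, 0.0001], [0.9937, 0.1122, -0.0007], [-0.0007, 0.0001, -1.0]] [ 0.809  0.083 -0.537  1.909  0.047  1.161  0.367]
to go, tool cm [1.72 1.25 0.43] tool y yaw 6.443763428685067
```

```bash
python3 -m crank '[[[0,0,0,1.7,1.25,0.4,1],[0,0,0,1.7,1.25,0.4,1],[0,0,0,1.7,1.25,0.4,1],[0,0,0,1.7,1.25,0.4,1]]]'
python3 - <<'E'
from m import *
s=manip.observe(); p,d,c=cam('wrist','pics/w1.png'); P,p,d=cloud('wrist'); ok=d>.05
M=R.from_quat(s['tcp_rot']).as_matrix(); C=np.array(c['pose']); print('tcp',s['tcp_pos'].round(4)); print('cam in tool',(M.T@(C[:3,3]-s['tcp_pos'])).round(4),(M.T@C[:3,:3]).round(3).tolist())
hsv=cv2.cvtColor(p,cv2.COLOR_RGB2HSV).astype(int)
red=ok&(hsv[...,1]>150)&((hsv[...,0]<10)|(hsv[...,0]>170))&(hsv[...,2]>50)&(np.linalg.norm(P[...,:2]-[.478,-.15],axis=-1)<.05)
Q=P[red&(P[...,2]>.043)]; r=cv2.minAreaRect((Q[:,:2]*1000).astype(np.float32)); print('bar',len(Q),np.median(Q,0),r)
T=(Q-s['tcp_pos'])@M; r=cv2.minAreaRect((T[:,:2]*1000).astype(np.float32)); print('bar in tool',r, np.argwhere(red).mean(0))
E
```

```text
time_s: 1.48
tcp_pos: [0.4779, -0.153, 0.3204]
tcp_rot: [0.667, 0.745, -0.0, -0.0]
force: [-0.8, -0.4, 0.5]
gripper_width: 0.0852
gripper_force: 0.0
tcp [ 0.4779 -0.153   0.3204]
cam in tool [ 0.0642 -0.0005  0.0304] [[-0.001, -0.966, -0.258], [1.0, -0.001, 0.0], [-0.0, -0.258, 0.966]]
bar 675 [ 0.47794822 -0.14655541  0.04821168] ((478.3236389160156, -149.12344360351562), (13.688619613647461, 45.5815544128418), 6.593516826629639)
bar in tool ((3.9577178955078125, 1.0338349342346191), (13.687887191772461, 45.58314514160156), 89.661376953125) [189.15702479 254.8677686 ]
```

View pics/w1.png

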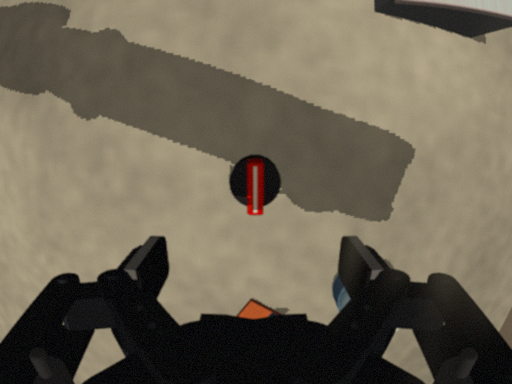

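The wrist view shows the handle at (255,182), under the tool with the bar aligned. It's off by 4 mm in x and 1 mm in y. Descending to grip the bar just above the hub.

```bash
python3 -m crank '[[[0,0,0,0.4,0.1,4,1],[0,0,0,0.4,0.1,8,1],[0,0,0,0.4,0.1,11,1],[0,0,0,0.4,0.1,12.2,1],[0,0,0,0.4,0.1,12.2,1],[0,0,0,0.4,0.1,12.2,0],[0,0,0,0.4,0.1,12.2,0],[0,0,0,0.4,0.1,12.2,0],[0,0,0,0.4,0.1,12.2,0],[0,0,0,0.4,0.1,12.2,0],[0,0,0,0.4,0.1,12.2,0],[0,0,0,0.4,0.1,12.2,0]]]' 80
```

```text
time_s: 2.53
tcp_pos: [0.4794, -0.1481, 0.1995]
tcp_rot: [0.667, 0.745, 0.0, 0.001]
force: [-0.5, -0.1, 5.1]
gripper_width: 0.0122
gripper_force: 80.3
```

```bash
python3 -m crank '[[[0,0,0,0,0,0,0],[0,0,0,0,0,0,0],[0,0,0,0,0,0,0],[0,0,0,0,0,0,0]]]' 80
```

```text
time_s: 2.87
tcp_pos: [0.4794, -0.1482, 0.1996]
tcp_rot: [0.667, 0.745, 0.0, 0.001]
force: [-0.6, 1.0, 5.9]
gripper_width: 0.0123
gripper_force: 80.5
```

```bash
cat >> m.py <<'E'
def go(pos,Rt):
    s=manip.observe(); M=R.from_quat(s['tcp_rot'])
    print('rotvec',(M.inv()*Rt).as_rotvec().round(3),'shift cm',(M.inv().apply(pos-s['tcp_pos'])*100).round(2),'q',s['q'].round(2))
def ori(n,yaw): # tool z=-n, tool y = horizontal-ish direction at in-panel yaw (ccw from upslope)
    n=n/np.linalg.norm(n); up=np.array([0,0,1.])-n[2]*n; up/=np.linalg.norm(up); left=np.cross(n,up)
    y=np.cos(yaw)*up+np.sin(yaw)*left; z=-n; return R.from_matrix(np.stack([np.cross(y,z),y,z],1))
E
python3 - <<'E'
from m import *
n=np.array([-.4339,-.0318,.9004]); Rt=ori(n,np.radians(-18)); tip=np.array([.6300,.1438,.0998])
pos=tip-Rt.apply([.04,0,.28]); print(pos,Rt.as_matrix().round(3).tolist()); go(pos,Rt)
E
```

```text
[0.50018887 0.09614201 0.34653424] [[0.208, 0.877, 0.434], [0.969, -0.246, 0.032], [0.134, 0.414, -0.9]]
rotvec [-0.447  0.063  0.345] shift cm [ 24.04   4.77 -14.72] q [ 0.74  0.26 -0.54  2.01  0.17  0.91  0.22]
```

```bash
python3 -m crank '[[[0,0,0,0,0,-4,0],[0,0,0,0,0,-8,0],[0,0,0,4,0,-11,0],[-0.447,0.063,0.345,24,4.8,-14.7,0],[-0.447,0.063,0.345,24,4.8,-14.7,0],[-0.447,0.063,0.345,24,4.8,-14.7,0],[-0.447,0.063,0.345,24,4.8,-14.7,0],[-0.447,0.063,0.345,24,4.8,-14.7,0],[-0.447,0.063,0.345,24,4.8,-14.7,0],[-0.447,0.063,0.345,24,4.8,-14.7,0],[-0.447,0.063,0.345,24,4.8,-14.7,0],[-0.447,0.063,0.345,24,4.8,-14.7,0]]]'
python3 -m crank '[[[0,0,0,0,0,0,0],[0,0,0,0,0,0,0]]]'
python3 - <<'E'
from m import *
s=manip.observe(); p,d,c=cam('wrist','pics/w2.png'); P,p,d=cloud('wrist'); ok=d>.05
M=R.from_quat(s['tcp_rot']).as_matrix(); print(s['q'].round(2),s['gripper_width'],s['force'].round(1))
print('tool y, z',M[:,1].round(3),M[:,2].round(3))
W=np.linalg.norm(P-[.638,.1443,.082],axis=-1)
cc,n=plane(P[ok&(W>.024)&(W<.045)]); print('panel',cc.round(4),n.round(4),'tilt',np.arccos(n[2]),np.arctan2(-n[1],-n[0]))
h=(P-cc)@n
T=(P-s['tcp_pos'])@M
col=ok&(W<.022)&(h>.003)&(h<.009); (x,y),r=cv2.minEnclosingCircle((T[col][:,:2]*1000).astype(np.float32)); print('collar tool',x,y,r,T[col].mean(0),h[col].mean())
hsv=cv2.cvtColor(p,cv2.COLOR_RGB2HSV).astype(int)
tip=ok&(W<.03)&(h>.019)&(h<.028); print('tip',tip.sum(),P[tip].mean(0).round(4),cv2.minAreaRect((T[tip][:,:2]*1000).astype(np.float32)),h[tip].mean(),np.argwhere(tip).mean(0))
E
```

```text
time_s: 3.87
tcp_pos: [0.5, 0.0944, 0.3448]
tcp_rot: [0.768, 0.601, 0.184, 0.124]
force: [0.1, -0.0, -0.9]
gripper_width: 0.0122
gripper_force: 79.5
time_s: 4.03
tcp_pos: [0.5003, 0.0942, 0.3449]
tcp_rot: [0.768, 0.601, 0.184, 0.124]
force: [-1.0, 0.7, -0.8]
gripper_width: 0.0123
gripper_force: 79.5
[ 0.61 -0.1  -0.83  2.04 -0.01  0.72 -0.47] 0.012349116075005313 [-1.   0.7 -0.8]
tool y, z [ 0.877 -0.248  0.412] [ 0.432  0.031 -0.901]
panel [0.6391 0.1451 0.0801] [-0.4345 -0.0325  0.9001] tilt 0.4507869509623654 0.07473092523815372
collar tool 42.76908493041992 0.06581559032201767 18.07383155822754 [ 4.31421139e-02 -2.88149989e-04  2.94319733e-01] 0.0059759453293403006
tip 264 [0.6296 0.1446 0.1   ] ((42.818763732910156, 0.19692230224609375), (13.576153755187988, 14.010492324829102), 8.335421562194824) 0.0220648217513721 [141.28787879 253.15909091]
```

View pics/w2.png

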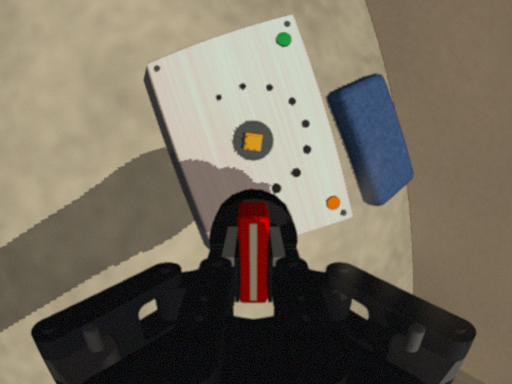

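The view shows the held handle below and the brass shaft clear at (253,141), with the collar concentric. Next: the shaft's angle from the tip alone, and the bar's offset in the tool frame.

```bash
python3 - <<'E'
from m import *
s=manip.observe(); P,p,d=cloud('wrist'); ok=d>.05
M=R.from_quat(s['tcp_rot']).as_matrix(); T=(P-s['tcp_pos'])@M
cc=np.array([.6391,.1451,.0801]); n=np.array([-.4345,-.0325,.9001]); h=(P-cc)@n; W=np.linalg.norm(P-[.638,.1443,.082],axis=-1)
for a,b in((.021,.026),(.0215,.026),(.0165,.0205),(.0155,.026)):
    m=ok&(W<.03)&(h>a)&(h<b); r=cv2.minAreaRect((T[m][:,:2]*1000).astype(np.float32)); print(a,b,m.sum(),r,T[m].mean(0).round(4))
hsv=cv2.cvtColor(p,cv2.COLOR_RGB2HSV).astype(int); v,u=np.mgrid[:384,:512]
br=(hsv[...,0]>10)&(hsv[...,0]<30)&(hsv[...,1]>130)&(abs(u-253)<18)&(abs(v-141)<18)&(hsv[...,2]>120); print('img',br.sum(),cv2.minAreaRect(np.argwhere(br)[:,::-1].astype(np.float32)))
red=ok&(hsv[...,1]>150)&((hsv[...,0]<10)|(hsv[...,0]>170))&(abs(u-253)<30)&(v>190)&(v<310); Q=T[red]
print('bar tool',np.percentile(Q,[1,50,99],axis=0).round(4).tolist(), cv2.minAreaRect((Q[:,:2]*1000).astype(np.float32)))
hub=ok&(hsv[...,1]<120)&(hsv[...,2]<60)&(abs(u-253)<50)&(v>180)&(v<245)&(T[...,2]>.165)&(T[...,2]<.21); Q=T[hub]
print('hub',hub.sum(),np.percentile(Q,[1,50,99],axis=0).round(4).tolist())
cv2.imwrite('pics/c2.png',cv2.resize(p[116:166,228:278,::-1],(500,500),interpolation=cv2.INTER_CUBIC))
E
```

```text
0.021 0.026 180 ((42.41625213623047, -0.2868924140930176), (11.759108543395996, 13.127782821655273), 15.339700698852539) [4.250e-02 1.000e-04 2.774e-01]
0.0215 0.026 171 ((42.36543273925781, 0.27289867401123047), (10.583345413208008, 11.393024444580078), 8.333659172058105) [4.250e-02 1.000e-04 2.773e-01]
0.0165 0.0205 77 ((42.50397872924805, 0.1445927619934082), (13.624341011047363, 14.010428428649902), 8.352923393249512) [0.0433 0.0003 0.2806]
0.0155 0.026 274 ((42.508155822753906, 0.14520645141601562), (13.632784843444824, 14.010428428649902), 8.352923393249512) [4.280e-02 1.000e-04 2.785e-01]
img 295 ((252.81539916992188, 141.4769287109375), (17.3648624420166, 17.3648624420166), 7.125016689300537)
bar tool [[-0.0225, -0.0084, 0.1411], [0.0081, 0.0004, 0.1514], [0.0215, 0.007, 0.1776]] ((-0.9409923553466797, -0.07971954345703125), (45.88213348388672, 31.282865524291992), 1.7954449653625488)
hub 1509 [[-0.0016, -0.0231, 0.1661], [0.0123, 0.0031, 0.1773], [0.022, 0.0223, 0.1961]]
```

View pics/c2.png

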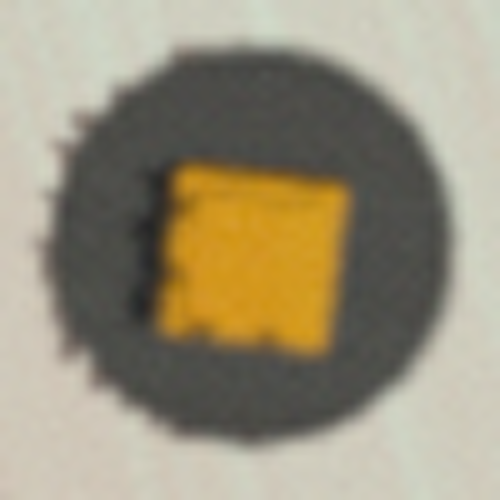

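The square is turned about 8° clockwise in the tool frame (+0.14 rad about tool z), with the tip at tool (42.5, 0.1, 277) mm and the bar centre at x ≈ -0.7 mm. I'll align above the tip.

```bash
python3 -m crank '[[[0,0,0.07,3,0,1,0],[0,0,0.14,4.31,0.02,3,0],[0,0,0.14,4.31,0.02,5,0],[0,0,0.14,4.31,0.02,7,0],[0,0,0.14,4.31,0.02,7,0],[0,0,0.14,4.31,0.02,7,0],[0,0,0.14,4.31,0.02,7,0]]]'
python3 - <<'E'
from m import *
s=manip.observe(); M=R.from_quat(s['tcp_rot']).as_matrix(); seat=np.array([.6391,.1451,.0801])
n=np.array([-.4345,-.0325,.9001]); print('z err',M[:,2]+n)
# shaft axis point from w2: tool(42.45,.15,277.3) at tcp (.5003,.0942,.3449)
z=np.load('wrist.npz'); M0=R.from_quat([0.768,0.601,0.184,0.124]).as_matrix(); tip=np.array([.5003,.0942,.3449])+M0@[.04245,.00015,.2773]
print('tip',tip.round(4),'tip in tool',(M.T@(tip-s['tcp_pos'])).round(4))
E
```

```text
time_s: 4.67
tcp_pos: [0.5398, 0.1395, 0.2888]
tcp_rot: [0.808, 0.546, 0.193, 0.111]
force: [0.1, -0.1, 0.2]
gripper_width: 0.0122
gripper_force: 79.5
z err [-0.00130213 -0.00018297 -0.00061928]
tip [0.629  0.1438 0.1006] tip in tool [-2.700e-03 -1.000e-04  2.083e-01]
```

```bash
cat > e.py <<'E'
from m import *
P,p,d=cloud('wrist'); ok=d>.05
cc=np.array([.6391,.1451,.0801]); n=np.array([-.4345,-.0325,.9001]); h=(P-cc)@n; W=np.linalg.norm(P-[.638,.1443,.082],axis=-1)
def mid(m,M0):
    T=P[m]@M0; (x,y),_,_=cv2.minAreaRect((T[:,:2]*1000).astype(np.float32)); return M0@[x/1000,y/1000,T[:,2].mean()]
s=manip.observe(); M=R.from_quat(s['tcp_rot']).as_matrix()
for m in (ok&(W<.03)&(h>.0215)&(h<.026), ok&(W<.03)&(h>.0155)&(h<.026), ok&(W<.022)&(h>.003)&(h<.009)):
    t=mid(m,M); print(t.round(4),'in tool mm',(M.T@(t-s['tcp_pos'])*1000).round(2))
print(s['tcp_pos'].round(4),s['force'].round(1),s['time_s'])
E
python3 e.py
```

```text
[0.6293 0.1442 0.101 ] in tool mm [-2.1500e+00  5.0000e-02  2.0815e+02]
[0.6297 0.1444 0.0999] in tool mm [-2.0300e+00 -1.0000e-01  2.0933e+02]
[0.636  0.1449 0.0852] in tool mm [ -2.35  -0.71 225.27]
[0.5398 0.1395 0.2888] [ 0.1 -0.1  0.2] 4.6667
```

```bash
python3 -m crank '[[[0,0,0,-0.14,0,0,0],[0,0,0,-0.14,0,0.4,0],[0,0,0,-0.14,0,0.8,0],[0,0,0,-0.14,0,1.1,0],[0,0,0,-0.14,0,1.1,0],[0,0,0,-0.14,0,1.1,0]]]'; python3 e.py
```

```text
time_s: 5.17
tcp_pos: [0.5439, 0.1389, 0.2779]
tcp_rot: [0.807, 0.546, 0.193, 0.111]
force: [0.2, -0.6, -1.0]
gripper_width: 0.0121
gripper_force: 79.5
[0.6293 0.1442 0.101 ] in tool mm [ -0.77   0.76 196.55]
[0.6297 0.1444 0.0999] in tool mm [ -0.65   0.61 197.73]
[0.636  0.1449 0.0852] in tool mm [-9.7000e-01  2.0000e-02  2.1367e+02]
[0.5439 0.1389 0.2779] [ 0.2 -0.6 -1. ] 5.1667
```

```bash
python3 -m crank '[[[0,0,0,0,0.05,0.15,0],[0,0,0,0,0.05,0.3,0],[0,0,0,0,0.05,0.45,0],[0,0,0,0,0.05,0.45,0],[0,0,0,0,0.05,0.45,0]]]'; python3 e.py
```

```text
time_s: 5.58
tcp_pos: [0.5463, 0.1388, 0.2741]
tcp_rot: [0.807, 0.546, 0.193, 0.111]
force: [0.0, 0.6, -0.6]
gripper_width: 0.0119
gripper_force: 79.5
[0.6293 0.1442 0.101 ] in tool mm [-8.5000e-01  1.2000e-01  1.9208e+02]
[0.6297 0.1444 0.0999] in tool mm [-7.3000e-01 -3.0000e-02  1.9326e+02]
[0.636  0.1449 0.0852] in tool mm [ -1.05  -0.63 209.2 ]
[0.5463 0.1388 0.2741] [ 0.   0.6 -0.6] 5.5833
```

Past the shoulder with no contact force, so I'll continue towards home.

```bash
python3 -m crank '[[[0,0,0,0,0,0.2,0],[0,0,0,0,0,0.4,0],[0,0,0,0,0,0.6,0],[0,0,0,0,0,0.8,0],[0,0,0,0,0,0.9,0],[0,0,0,0,0,0.9,0],[0,0,0,0,0,0.9,0]]]'; python3 e.py
```

```text
time_s: 6.17
tcp_pos: [0.5502, 0.1391, 0.2661]
tcp_rot: [0.807, 0.546, 0.193, 0.111]
force: [0.6, 0.4, -0.9]
gripper_width: 0.012
gripper_force: 79.5
[0.6293 0.1442 0.101 ] in tool mm [-8.700e-01  9.000e-02  1.831e+02]
[0.6297 0.1444 0.0999] in tool mm [-7.5000e-01 -5.0000e-02  1.8428e+02]
[0.636  0.1449 0.0852] in tool mm [ -1.06  -0.65 200.23]
[0.5502 0.1391 0.2661] [ 0.6  0.4 -0.9] 6.1667
```

```bash
python3 -m crank '[[[0,0,0,0,0,0.1,0],[0,0,0,0,0,0.15,0],[0,0,0,0,0,0.15,0],[0,0,0,0,0,0.15,0],[0,0,0,0,0,0.15,0]]]'; python3 e.py
```

```text
time_s: 6.58
tcp_pos: [0.5509, 0.1392, 0.265]
tcp_rot: [0.807, 0.546, 0.193, 0.111]
force: [-3.2, -0.2, 2.5]
gripper_width: 0.0125
gripper_force: 80.2
[0.6293 0.1442 0.101 ] in tool mm [-1.000e+00 -9.000e-02  1.819e+02]
[0.6297 0.1444 0.0999] in tool mm [ -0.88  -0.23 183.08]
[0.636  0.1449 0.0852] in tool mm [ -1.19  -0.84 199.02]
[0.5509 0.1392 0.265 ] [-3.2 -0.2  2.5] 6.5833
```

Light seating force of 4 N along the axis. I'll press a little more and hold, then turn clockwise about tool z.

```bash
python3 -m crank '[[[0,0,0,0,0,0.1,0],[0,0,0,0,0,0.1,0],[0,0,0,0,0,0.1,0],[0,0,0,0,0,0.1,0],[0,0,0,0,0,0.1,0]]]'; python3 e.py
python3 -m crank '[[[0,0,0.1,0,0.01,0,0],[0,0,0.2,0,0.02,0,0],[0,0,0.3,0,0.03,0,0],[0,0,0.4,-0.01,0.03,0,0],[0,0,0.5,-0.01,0.04,0,0],[0,0,0.6,-0.02,0.05,0,0],[0,0,0.7,-0.02,0.06,0,0],[0,0,0.7,-0.02,0.06,0,0],[0,0,0.7,-0.02,0.06,0,0]]]'; python3 - <<'E'
from m import *
s=manip.observe(); M=R.from_quat(s['tcp_rot']); n=np.array([-.4345,-.0325,.9001])
print('f tool',M.inv().apply(s['force']).round(1),'t tool',M.inv().apply(s['torque']).round(3),s['q'].round(2)); go(s['tcp_pos'],ori(n,0))
E
```

```text
time_s: 7.0
tcp_pos: [0.551, 0.1395, 0.265]
tcp_rot: [0.807, 0.546, 0.193, 0.111]
force: [-11.3, -2.0, 13.5]
gripper_width: 0.0123
gripper_force: 82.1
[0.6293 0.1442 0.101 ] in tool mm [-1.0400e+00 -1.4000e-01  1.8176e+02]
[0.6297 0.1444 0.0999] in tool mm [ -0.91  -0.29 182.94]
[0.636  0.1449 0.0852] in tool mm [ -1.21  -0.9  198.88]
[0.551  0.1395 0.265 ] [-11.3  -2.   13.5] 7.0
time_s: 7.75
tcp_pos: [0.5511, 0.1392, 0.265]
tcp_rot: [0.946, 0.236, 0.219, 0.039]
force: [-13.0, -1.9, 13.0]
gripper_width: 0.0125
gripper_force: 82.1
f tool [ -6.   -1.6 -17.4] t tool [ 0.484 -1.759  0.051] [ 0.39  0.19 -0.77  2.    0.45  0.61 -1.75]
rotvec [-1.000e-03  3.000e-03 -1.155e+00] shift cm [0. 0. 0.] q [ 0.39  0.19 -0.77  2.    0.45  0.61 -1.75]
```

```bash
cat > t.py <<'E'
from m import *
s=manip.observe(); M=R.from_quat(s['tcp_rot']); n=np.array([-.4345,-.0325,.9001])
print('f tool',M.inv().apply(s['force']).round(1),'t tool',M.inv().apply(s['torque']).round(3)); go(s['tcp_pos'],ori(n,0))
E
python3 -m crank '[[[0,0,0.1,0,0.01,0,0],[0,0,0.2,-0.01,0.01,0,0],[0,0,0.3,-0.02,0.01,0,0],[0,0,0.3,-0.02,0.01,0,0],[0,0,0.3,-0.02,0.01,0,0]]]'; python3 t.py
python3 -m crank '[[[0,0,0.05,0,0,0,0],[0,0,0.1,0,0,0,0],[0,0,0.1,0,0,0,0],[0,0,0.1,0,0,0,0]]]'; python3 t.py
```

```text
time_s: 8.17
tcp_pos: [0.5509, 0.139, 0.2649]
tcp_rot: [0.971, 0.092, 0.222, 0.005]
force: [-12.6, -1.8, 13.6]
gripper_width: 0.0123
gripper_force: 82.1
f tool [ -5.6   0.2 -17.8] t tool [-0.029 -1.84   0.106]
rotvec [-1.000e-03  3.000e-03 -1.455e+00] shift cm [0. 0. 0.] q [ 0.35  0.19 -0.73  2.    0.43  0.6  -2.03]
time_s: 8.5
tcp_pos: [0.5511, 0.1391, 0.265]
tcp_rot: [0.974, 0.044, 0.222, -0.006]
force: [-12.1, -1.6, 12.0]
gripper_width: 0.0126
gripper_force: 81.9
f tool [ -5.8   0.6 -16.1] t tool [-0.071 -1.697  0.091]
rotvec [-1.000e-03  3.000e-03 -1.555e+00] shift cm [0. 0. 0.] q [ 0.33  0.18 -0.71  2.    0.42  0.6  -2.13]
```

```bash
python3 -m crank '[[[0,0,0.05,0,0,0,0],[0,0,0.1,0,0,0,0],[0,0,0.1,0,0,0,0],[0,0,0.1,0,0,0,0]]]'; python3 t.py
python3 -m crank '[[[0,0,0.05,0,0,0,0],[0,0,0.1,0,0,0,0],[0,0,0.1,0,0,0,0],[0,0,0.1,0,0,0,0]]]'; python3 t.py
```

```text
time_s: 8.83
tcp_pos: [0.551, 0.1394, 0.265]
tcp_rot: [0.975, -0.005, 0.222, -0.017]
force: [-11.6, -1.8, 12.2]
gripper_width: 0.0124
gripper_force: 81.9
f tool [ -5.2   1.4 -16.1] t tool [-0.178 -1.691 -0.066]
rotvec [-1.000e-03  2.000e-03 -1.655e+00] shift cm [0. 0. 0.] q [ 0.32  0.18 -0.7   2.    0.42  0.6  -2.22]
time_s: 9.17
tcp_pos: [0.551, 0.1394, 0.265]
tcp_rot: [0.974, -0.052, 0.221, -0.028]
force: [-12.8, -0.7, 12.2]
gripper_width: 0.0121
gripper_force: 82.1
f tool [ -6.2   0.9 -16.5] t tool [-0.398 -1.655 -0.58 ]
rotvec [-0.     0.003 -1.752] shift cm [0. 0. 0.] q [ 0.31  0.18 -0.68  2.    0.41  0.6  -2.32]
```

Torque jumped to 0.58 N m, so the stop is reached. I'll relax slightly, open, and retreat along the shaft axis.

```bash
python3 -m crank '[[[0,0,-0.07,0,0,0,0],[0,0,-0.07,0,0,-0.1,0],[0,0,-0.07,0,0,-0.1,0],[0,0,-0.07,0,0,-0.1,1],[0,0,-0.07,0,0,-0.1,1],[0,0,-0.07,0,0,-0.1,1],[0,0,-0.07,0,0,-0.1,1],[0,0,-0.07,0,0,-0.1,1],[0,0,-0.07,0,0,-0.1,1]]]' 20; python3 t.py
python3 -m crank '[[[0,0,0,0,0,-1,1],[0,0,0,0,0,-3,1],[0,0,0,0,0,-6,1],[0,0,0,0,0,-9,1],[0,0,0,0,0,-12,1],[0,0,0,0,0,-12,1],[0,0,0,0,0,-12,1],[0,0,0,0,0,-12,1]]]'
python3 - <<'E'
from m import *
s=manip.observe(); p,d,c=cam('wrist','pics/w3.png'); P,p,d=cloud('wrist'); ok=d>.05
cc=np.array([.6391,.1451,.0801]); n=np.array([-.4345,-.0325,.9001]); seat=np.array([.636,.1446,.0854])
h=(P-cc)@n; L=np.linalg.norm((P-seat)-((P-seat)@n)[...,None]*n,axis=-1); M=ori(n,0).as_matrix()
hub=ok&(L<.03)&(h>.023)&(h<.033); top=ok&(L<.035)&(h>.045)&(h<.065)
for nm,m in(('hub',hub),('bar',top)):
    T=(P[m]-seat)@M; print(nm,m.sum(),'h-6mm',np.median(h[m])-.006,cv2.minEnclosingCircle((T[:,:2]*1000).astype(np.float32)),cv2.minAreaRect((T[:,:2]*1000).astype(np.float32)))
c2,n2=plane(P[top]); print('bar top normal err',np.arccos(abs(n2@n)))
cam('top','pics/top3.png')
E
```

```text
time_s: 9.92
tcp_pos: [0.5513, 0.1384, 0.265]
tcp_rot: [0.975, -0.02, 0.222, -0.021]
force: [0.9, -0.0, -0.3]
gripper_width: 0.0829
gripper_force: 0.0
f tool [0.6 0.  0.7] t tool [-0.054 -0.478  0.02 ]
rotvec [-1.000e-03  1.000e-03 -1.686e+00] shift cm [0. 0. 0.] q [ 0.32  0.18 -0.69  2.    0.41  0.6  -2.25]
time_s: 10.58
tcp_pos: [0.4991, 0.1345, 0.3728]
tcp_rot: [0.975, -0.02, 0.222, -0.021]
force: [-0.6, 0.1, -0.2]
gripper_width: 0.0857
gripper_force: 0.0
hub 1280 h-6mm 0.02196808607193388 ((-0.025946805253624916, 0.33503517508506775), 24.10866355895996) ((-0.20107269287109375, 1.4233074188232422), (47.605499267578125, 45.91881561279297), 3.3900041580200195)
bar 887 h-6mm 0.04793463192513115 ((-0.1942910999059677, 0.47142988443374634), 23.23862075805664) ((-0.03570270538330078, 0.6729221343994141), (14.016940116882324, 45.59497833251953), 3.4803805351257324)
bar top normal err 0.01750377511857724
```

View pics/w3.png

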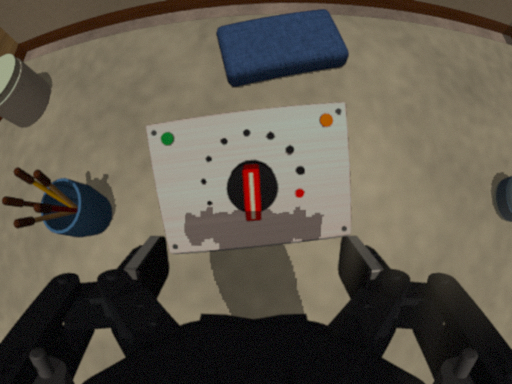

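The handle is home at (252,192): hub top at 22.0 mm, under 1 mm off centre. The bar angle of 1.63 rad fits the 1.5 rad stop plus bore play. Handing in.

```bash
python3 -c "
from bench import manip
print(manip.close_job())"
```

```text
the job is handed in; nothing more can be done
None
```

I pushed the handle fully home on the shaft, turned it clockwise until it hit the stop, and let go. The job is handed in after about 11 s of the 48 s allowed, no verdict came back, and the arm never touched the jar, tile or brush pot.

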